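# Post a finished nameplate through the slot of the collection box

## Task

Post the narrower of the two aluminium nameplates, flat, through the slot of the grey collection box: bring it level along the sill, feel for the opening with its leading end, feed it in and push it all the way through with the fingertips until it drops flat on the box's floor. The slot's steel gate may be clamped somewhat to the left or right of the middle, so press only lightly (a few newtons, never as much as 20) while searching and pushing. Leave the wider plate and everything else where they are.

Things in the scene. Friction and masses are not known exactly. Their poses are not given: they have to be found in the camera images.
- narrow_plate_mid (a point): Centre (half-way up) of the narrower plain aluminium nameplate: 96 mm long (its x), 44 mm wide (its y), 6 mm thick (z), about 70 g, loose, lying flat on the table; the same at both ends.
- wide_plate_mid (a point): Centre (half-way up) of the wider nameplate, 96 mm long (its x), 62 mm wide (its y), 6 mm thick; loose, lying flat; it does not fit the slot and stays where it is.
- collection_box: Grey sheet-metal collection box, fixed to the table, 134 mm wide, 61 mm high. Origin at table level below the middle of its front; x runs level into the box (the way the plate is posted; the back is at x = 122 mm), y to the left as one looks in, z up. The slot lies in front, between steel jambs; the rear part has a pale frosted lid. Further box numbers are in these axes.
- sill_top (a point): Middle of the box's sill, a flat steel tongue 12 mm wide and 4 mm thick that leads to the slot from x = -68 mm to 0 along y = 0; its top is at z = 24 mm. The plate overhangs it on both sides, so fingers can hold the plate's edges there.
- front_middle (a point): Middle of the box's front, at sill height, in the gate's front face (x = 0). The gate is 4 mm steel; its opening is 46 mm wide between jambs (each 29 mm wide, up to z = 48 mm), lower edge z = 23 mm, open above. It is firmly clamped off centre: the opening's middle may lie anywhere from y = -14 to +14 mm, and this point does not show where. It must be seen or felt.
- box_floor (a point): Middle of the floor inside (z = 10 mm; 14 mm below the sill), which runs from the gate's back face at x = 4 mm to the back wall at x = 118 mm. From x = 4 to 38 mm the box is open above (finger well): closed fingertips can follow the plate between the jambs. A cross-wall at x = 38 to 42 mm leaves z = 10 to 33 mm free below it; the lid follows.
- cup_wheel: Small dark green cup wheel, 45 mm across, 12 mm high, origin under its centre; a bystander.
- oil_bottle: Small oil bottle, 28 mm across, 93 mm high, origin under its centre; a bystander.
- loupe: Black eye loupe, 38 mm across, 32 mm high, origin under its centre; a bystander.
There are look-alikes about, which are no part of the job. Leave any blue or green look-alike of the part that bears narrow_plate_mid alone.

How it is judged:
By the outcome, as a careful person would: the job done as asked, in the order asked, and still so for the second after the job is handed in, with the robot touching nothing.
It also fails if it takes over 61 s, if anything falls off the work surface, if the arm or the gripper's body presses on something with over 40 N, if the wrist force passes 120 N, or if a joint passes its speed limit or range.

## Robot

A 7-joint arm with a two-finger parallel gripper is mounted at the origin on a cart in front of the work surface, level with it; the furniture and walls round the work are solid. World frame = base frame: x ahead of the robot, y to its left, z up, the work surface at z = 0. Lengths are in m, angles in rad, forces in N, time in s.
With the tool pointing down it reaches from about 0.425 to 0.95 m from the base axis. Payload 16.7 kg.
Tool frame: the origin (TCP) lies midway between the tips of the shut fingers; the grasp point (between the pads) lies 19 mm behind it; z points along the fingers, y is the direction in which the jaws open and shut (so a half turn about z gives the same grasp; the last joint's range is limited). The gripper opens to 94 mm and grips with 3 to 60 N. Pads are 16 mm wide; open, the fingers measure 119 mm over their backs; the gripper's body (75 mm by 177 mm) begins 78 mm behind the grasp point.
Start: joints at [0.966, 0.426, 0.074, 1.606, -0.034, 1.111, -0.067], TCP at [0.297, -0.606, 0.205] pointing down, gripper open.
Joint ranges: [-2.85, 2.85], [-0.5, 2.14], [-1.23, 1.37], [0.21, 2.46], [-1.02, 4.16], [0.16, 2.05], [-2.73, 2.73]. Speed limits (rad/s): [1.89, 1.89, 2.39, 2.39, 3.01, 3.01, 3.01].

## Interface

Orientations are given as a rotation vector (axis times angle).
In Python, from station import * gives the robot as it stands.
- The arm moves only by the tool jog_arm, never from a script. Its argument "steps" is a list of rows, each a list of 7 numbers: the turn, a rotation vector about the tool's x, y, z in rad, then the shift along the tool's x, y, z in mm, then the finger opening in mm, from 0 to 94. In form: [[rx, ry, rz, tx, ty, tz, claw], ...]. A call has 1 to 8 rows; each row is the pose to reach, as a shift and turn from the pose commanded when the call began, along the tool's axes at that moment; what a row does not reach only later rows make up. A row lasts 1/12 s, in which the tool goes at most 41.7 mm and 7.16 degrees, less where a joint would pass 70% of its speed; a pose out of reach is approached as far as the arm can. A call with a gripper value outside its range is refused whole. The fingers move at their own pace and stop on an object; "grip_force" is the grip in N (left out, the last holds). Time passes only in rows, so rows that repeat a pose let the fingers close. It gives the time, the measured TCP pose, the force and the opening at its end, in the units of the state.
- state(): the state, without advancing time (a new reading comes with each control period).
- camera(name): name is "scene" or "top" or "wrist"; returns the picture (400x640x3 uint8, red, green, blue); there is no depth.
- get_calibration(name): a dict with "fovy" (degrees; the focal length in pixels is half the picture's height over the tangent of half this angle, whatever the lens; pixels are square), "cx", "cy" (the principal point, pixels), "k1" (the pictures are not rectified: a ray, as slopes to the right and down, at radius r is drawn at 1 + k1 r^2 times it, then the intrinsics apply), "rvec" (rotation vector, rad) and "tvec" (3), from world to camera coordinates, as OpenCV has them. Camera axes: x right, y down, z forward; pixel columns grow to the right and rows downward; lengths in m; the calibration is good to about 2 mm. A picture is of the moment at which its call begins: read the wrist's pose just before it. get_calibration takes no time and is no camera call; for the wrist camera it gives the pose at the moment of the call.
- close_job(): hands the job in, once; it reports no verdict.
The state is a dict: "time_s": time; "q": joint angles; "dq": joint speeds; "joint_efforts": joint torques, N m; "ee_pos": TCP position; "ee_rot": TCP orientation; "ft_force": force on the tool from outside, world axes, zero at the start; "moment": the same for the moment, N m; "finger_gap": finger opening in m.
Only numpy, scipy, OpenCV 4.12 (cv2) and the standard library are available. Lean on these libraries where they do the work, as an engineer would, in place of code of your own. Each camera call takes 0.05 s, during which the arm holds its last target.

## Working session

There is one attempt and no reset: what is moved stays moved. The work goes in short steps, Python scripts to look and compute and a tool call to move; the robot and the scene stay as the last step left them, time stands still between calls to the robot, and variables do not carry over. Pictures are saved under pics/ and viewed, and the job is handed in when it is done.

Besides the shell and the picture viewer there is one more tool, called after "Request:" as name([rows], argument=value, ...), one row to a line, values as JSON. jog_arm: Moves the arm, as the interface text tells. Its arguments: {"type":"object","properties":{"steps":{"type":"array","items":{"type":"array","items":{"type":"number"}}},"grip_force":{"type":"number"}},"required":["steps"]}

```bash
mkdir -p pics; ls
cat > h.py <<'E'
from station import *
import numpy as np, cv2
from scipy.spatial.transform import Rotation as R
def cal(n):
    c=get_calibration(n); f=200/np.tan(np.radians(c['fovy'])/2)
    return c,f
def ray(n,uv,c=None):
    c=c or get_calibration(n); f=200/np.tan(np.radians(c['fovy'])/2)
    p=np.array([(uv[0]-c['cx'])/f,(uv[1]-c['cy'])/f]); q=p.copy()
    for _ in range(30): q=p/(1+c['k1']*(q@q))
    Rm=R.from_rotvec(np.ravel(c['rvec'])).as_matrix(); t=np.ravel(c['tvec'])
    return -Rm.T@t, Rm.T@np.array([q[0],q[1],1])
def onplane(n,uv,z,c=None):
    o,d=ray(n,uv,c); return o+d*(z-o[2])/d[2]
def proj(n,X,c=None):
    c=c or get_calibration(n); f=200/np.tan(np.radians(c['fovy'])/2)
    Rm=R.from_rotvec(np.ravel(c['rvec'])).as_matrix(); t=np.ravel(c['tvec'])
    X=Rm@np.asarray(X)+t; q=X[:2]/X[2]; q=q*(1+c['k1']*(q@q)); return q*f+[c['cx'],c['cy']]
def snap(n,fn):
    im=camera(n); cv2.imwrite('pics/'+fn+'.png',im[:,:,::-1]); return im
E
python3 - <<'E'
from h import *
for n in ['top','scene','wrist']:
    print(n,get_calibration(n)); snap(n,n+'0')
print(state())
E
```

```text
pics
top {'fovy': 52.02458794691388, 'cx': 320.68596094420604, 'cy': 196.5819333796888, 'k1': -0.008987223324531068, 'rvec': array([ 2.10848954, -2.11236697,  0.19334456]), 'tvec': array([0.04013137, 0.55074841, 1.03675415])}
scene {'fovy': 47.22918766480031, 'cx': 318.61310763967026, 'cy': 201.867513752804, 'k1': -0.09336182976020753, 'rvec': array([ 1.93583741, -0.74012669,  0.44231112]), 'tvec': array([-0.41852711,  0.23339902,  0.67801813])}
wrist {'fovy': 59.71788092512396, 'cx': 321.42676397011786, 'cy': 206.8167769253326, 'k1': -0.0009902800335556234, 'rvec': array([-2.46286688,  1.53396454,  0.2137257 ]), 'tvec': array([-0.67287616, -0.02951431,  0.39293329])}
{'time_s': 0.15, 'q': array([ 0.96550274,  0.42661424,  0.07383372,  1.60643421, -0.03409014,
        1.11081249, -0.0671184 ]), 'dq': array([-0.00046636, -0.00022109,  0.00126801, -0.00102138, -0.00183524,
       -0.0002472 , -0.00158289]), 'joint_efforts': array([ 4.40510179e-03, -9.36283064e+01,  3.66942376e+00, -4.54425538e+01,
       -4.87140182e-02,  1.79965066e-02,  1.83966458e-04]), 'ee_pos': array([ 0.29695935, -0.605794  ,  0.20492992]), 'ee_rot': array([-3.05942975e+00, -7.09521202e-01,  4.58659577e-04]), 'ft_force': array([-0.24019167,  1.4176232 ,  0.16373749]), 'moment': array([-0.00392528, -0.0384042 ,  0.01654002]), 'finger_gap': 0.09396860023242377}
```

View pics/top0.png

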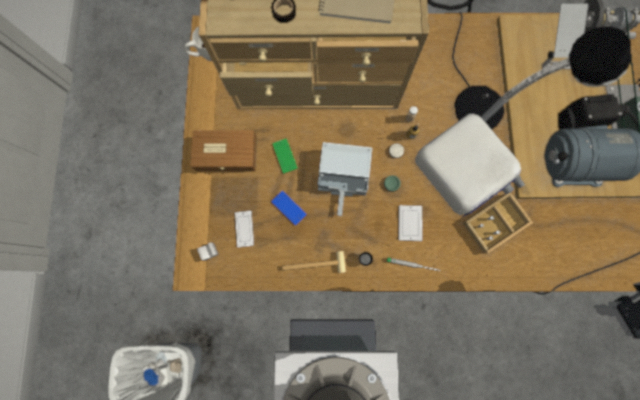

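View pics/scene0.png

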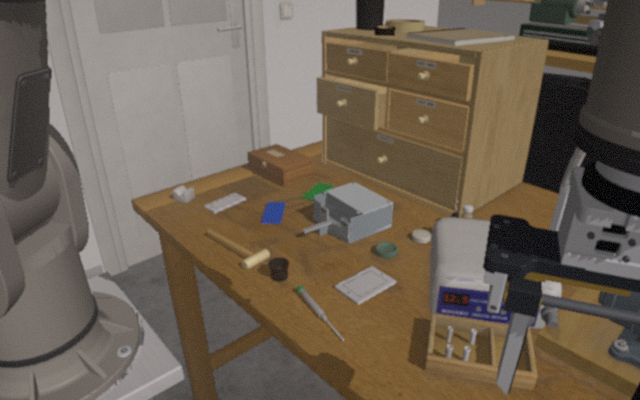

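View pics/wrist0.png

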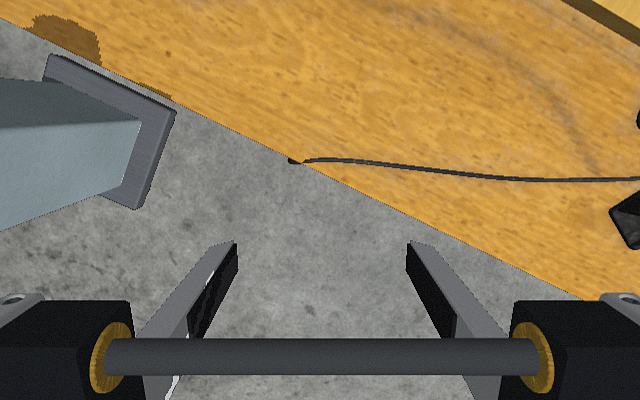

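Top view: candidates for the narrow plate are the pale plate at (244,229), the wider pale plate at (411,223), and the blue (288,208) and green (284,156) look-alikes. The box is at about (345,165) with its sill pointing down to (340,212).

Run:
```python
from h import *
im=cv2.imread('pics/top0.png')
a=cv2.resize(im[190:270,200:300],None,fx=4,fy=4,interpolation=cv2.INTER_CUBIC)
b=cv2.resize(im[190:270,370:470],None,fx=4,fy=4,interpolation=cv2.INTER_CUBIC)
c=cv2.resize(im[135:225,295:395],None,fx=4,fy=4,interpolation=cv2.INTER_CUBIC)
o=np.zeros((600,800,3),np.uint8)
o[:320,:400]=a;o[:320,400:]=b
cv2.imwrite('pics/c1.png',o[:320]); cv2.imwrite('pics/c2.png',cv2.resize(im[135:225,295:395],None,fx=6,fy=6,interpolation=cv2.INTER_CUBIC))
hsv=cv2.cvtColor(im,cv2.COLOR_BGR2HSV)
m=((hsv[...,1]<60)&(hsv[...,2]>130)).astype(np.uint8)
for name,(x0,x1,y0,y1) in dict(n=(225,265,200,255),w=(390,435,195,250)).items():
    s=np.zeros_like(m); s[y0:y1,x0:x1]=m[y0:y1,x0:x1]
    cs,_=cv2.findContours(s,0,1); k=max(cs,key=cv2.contourArea)
    P=np.array([onplane('top',p[0].astype(float),0.006)[:2] for p in k]).astype(np.float32)
    r=cv2.minAreaRect(P*1000); print(name,cv2.minAreaRect(k),r); print(cv2.boxPoints(r))
```

```text
n ((243.75587463378906, 228.3264617919922), (35.89396286010742, 17.563499450683594), 85.60128784179688) ((472.2991943359375, 251.6620635986328), (99.33206939697266, 48.346527099609375), 6.224457740783691)
[[420.30502 270.30783]
 [425.5469  222.24632]
 [524.29333 233.0163 ]
 [519.0515  281.07782]]
w ((410.5, 222.5), (35.0, 23.0), 90.0) ((487.6997985839844, -206.71083068847656), (63.33749008178711, 98.59630584716797), 87.84600830078125)
[[ 437.2462  -236.5043 ]
 [ 535.7728  -240.21008]
 [ 538.15344 -176.91736]
 [ 439.62677 -173.21158]]
```

View pics/c1.png

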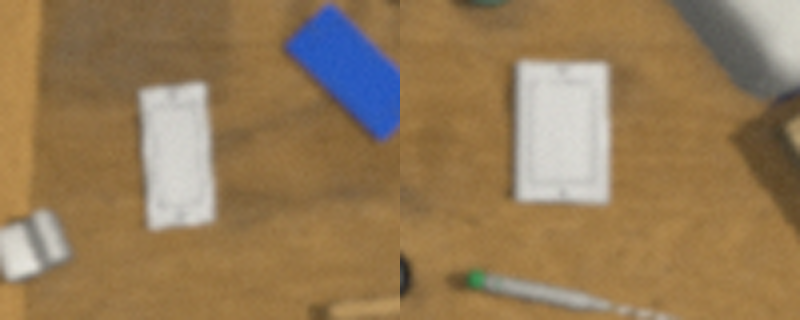

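View pics/c2.png

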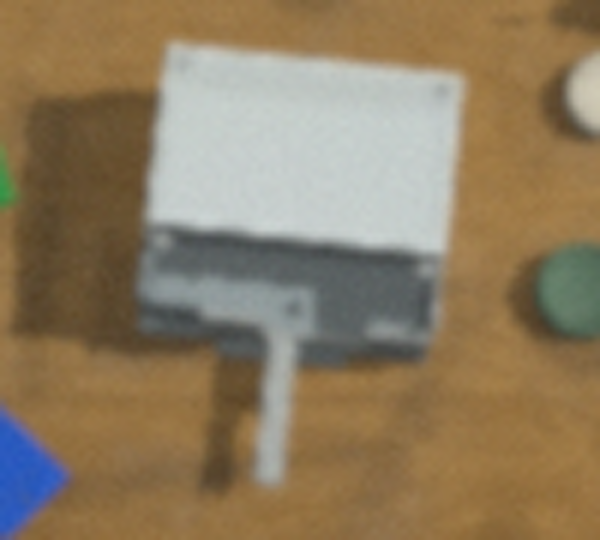

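```bash
cat >> h.py <<'E'
def pose():
    s=state(); return np.array(s['ee_pos']),R.from_rotvec(s['ee_rot'])
def down(yaw):  # tool y axis at angle yaw in world xy (tool y = dir), z down
    y=np.array([np.cos(yaw),np.sin(yaw),0]); z=np.array([0,0,-1.]); x=np.cross(y,z)
    return R.from_matrix(np.c_[x,y,z])
def to(p,rot):
    p0,r0=pose(); rv=(r0.inv()*rot).as_rotvec(); t=r0.inv().apply(np.array(p)-p0)*1000
    print('turn',rv.round(4),'deg',np.degrees(np.linalg.norm(rv)).round(1),'shift',t.round(1),'len',np.linalg.norm(t).round(1),'t',state()['time_s'])
E
python3 - <<'E'
from h import *
f=lambda u,v,z:onplane('top',(u/6+295,v/6+135),z).round(4)
print('sill end',f(268,486,.024),'sill at front',f(283,335,.024))
print('lid corners',f(170,43,.061),f(463,75,.061),f(442,253,.061),f(148,228,.061))
print('jamb front corners',f(143,320,.048),f(425,350,.048))
print('grn',onplane('top',(391,184),.006),'loupe',onplane('top',(366,259),.016))
p,r=pose(); print(r.as_matrix().round(3))
c=get_calibration('wrist'); o,d=ray('wrist',(321,207)); print('cam in tool',r.inv().apply(o-p),'dir',r.inv().apply(d), 'img x',r.inv().apply(R.from_rotvec(c['rvec']).as_matrix()[0]))
E
```

```text
sill end [ 0.5031 -0.0119  0.024 ] sill at front [ 0.5729 -0.0194  0.024 ]
lid corners [0.7006 0.0318 0.061 ] [ 0.6848 -0.1005  0.061 ] [ 0.6021 -0.0891  0.061 ] [0.6141 0.0417 0.061 ]
jamb front corners [0.5749 0.0442 0.048 ] [ 0.5607 -0.0818  0.048 ]
grn [ 0.59586852 -0.15677989  0.006     ] loupe [ 0.38791311 -0.08147767  0.016     ]
[[ 0.898  0.44  -0.001]
 [ 0.44  -0.898  0.001]
 [-0.    -0.001 -1.   ]]
cam in tool [ 0.07866388 -0.00147396 -0.18045719] dir [-0.27167431 -0.00120237  0.96238942] img x [7.50457966e-04 9.99999701e-01 1.88368410e-04]
```

Run:
```python
from h import *
b=np.radians(-6.5)
to([.43,-.25,.26],down(b-np.pi/2)); to([.59,-.02,.22],down(b-np.pi/2))
# white device height hints
for z in (0,.1,.15): print(onplane('top',(470,210),z),onplane('top',(420,150),z))
```

```text
turn [-1.000e-03  4.000e-04  5.692e-01] deg 32.6 shift [ 276.1 -261.   -54.8] len 383.8 t 0.15
turn [-1.000e-03  4.000e-04  5.692e-01] deg 32.6 shift [ 521.  -397.   -14.7] len 655.2 t 0.15
[ 0.52254154 -0.37367986  0.        ] [ 0.6966224  -0.24383757  0.        ]
[ 0.50597194 -0.33845876  0.1       ] [ 0.66458325 -0.2201548   0.1       ]
[ 0.49768714 -0.3208482   0.15      ] [ 0.64856367 -0.20831341  0.15      ]
```

Request:
jog_arm([
  [0,0,0.57,276,-261,-55,94],
  [0,0,0.57,276,-261,-55,94],
  [0,0,0.57,276,-261,-55,94],
  [0,0,0.57,276,-261,-55,94],
  [0,0,0.57,276,-261,-55,94],
  [0,0,0.57,276,-261,-55,94],
  [0,0,0.57,276,-261,-55,94],
  [0,0,0.57,276,-261,-55,94],
])

```text
time_s: 0.82
ee_pos: [0.4106, -0.3008, 0.2527]
ee_rot: [3.136, -0.179, 0.0]
ft_force: [1.8, -0.8, 0.8]
finger_gap: 0.0944
```

Run:
```python
from h import *
b=np.radians(-6.5)
print(state()['ee_pos']);to([.59,-.02,.22],down(b-np.pi/2))
```

```text
[ 0.41064548 -0.30075209  0.25268297]
turn [ 0.0002 -0.     -0.0008] deg 0.0 shift [ 146.2 -299.4   32.6] len 334.8 t 0.8167
```

Request:
jog_arm([
  [0,0,0,146,-290,32,94],
  [0,0,0,146,-290,32,94],
  [0,0,0,146,-290,32,94],
  [0,0,0,146,-290,32,94],
  [0,0,0,146,-290,32,94],
  [0,0,0,146,-290,32,94],
  [0,0,0,146,-290,32,94],
  [0,0,0,146,-290,32,94],
])

```text
time_s: 1.48
ee_pos: [0.5895, -0.0283, 0.22]
ee_rot: [-3.136, 0.177, 0.0]
ft_force: [-0.8, -1.0, 0.6]
finger_gap: 0.094
```

Request:
jog_arm([
  [0,0,0,0,0,0,94],
  [0,0,0,0,0,0,94],
])

```text
time_s: 1.65
ee_pos: [0.5889, -0.0292, 0.2196]
ee_rot: [-3.136, 0.174, 0.002]
ft_force: [0.0, -1.2, 0.2]
finger_gap: 0.0937
```

Run:
```python
from h import *
print(pose()[0],state()['ft_force'])
snap('wrist','w1')
```

```text
[ 0.5888754  -0.0292397   0.21955624] [ 0.01900465 -1.15283982  0.20575668]
```

View pics/w1.png

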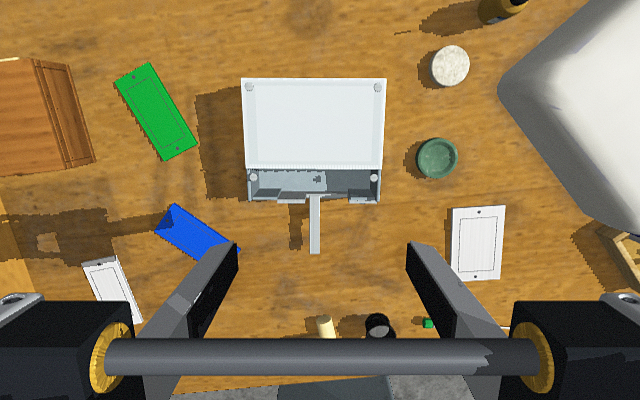

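Run:
```python
from h import *
im=cv2.imread('pics/w1.png')
cv2.imwrite('pics/c3.png',cv2.resize(im[155:265,235:395],None,fx=5,fy=5,interpolation=cv2.INTER_CUBIC))
```

```text
(no output)
```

View pics/c3.png

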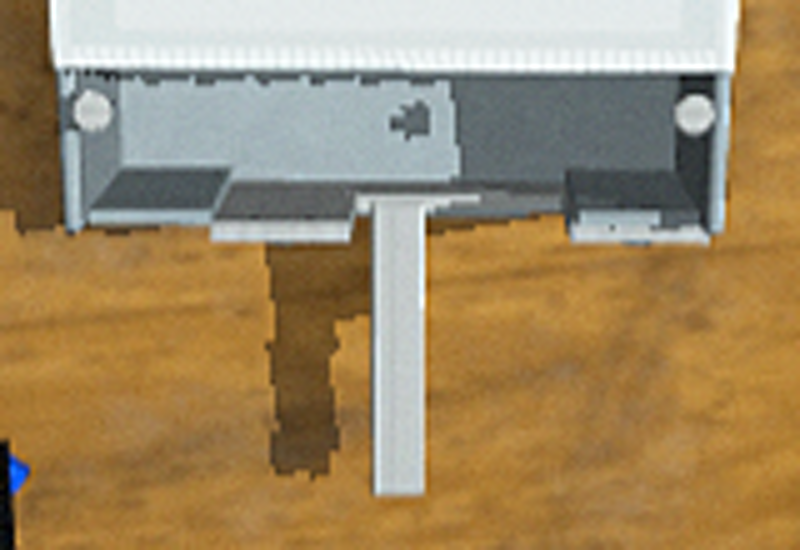

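Run:
```python
from h import *
f=lambda u,v,z:onplane('wrist',(u/5+235,v/5+155),z)
# front top edges of jambs at y~240 (bottom of bright strip = front top edge)
L0,L1,R0,R1=[f(u,v,.048) for u,v in((213,241),(350,241),(570,243),(710,243))]
print('jambs',L0,L1,R0,R1,np.linalg.norm(R0-L1),np.linalg.norm(L0-L1))
sa,sb=f(373,495,.024),f(424,495,.024); sc,sd=f(373,215,.024),f(424,215,.024)
print('sill end',sa,sb,'near',sc,sd,np.linalg.norm(sa-sb))
ax=(sc+sd)/2-(sa+sb)/2; print('axis deg',np.degrees(np.arctan2(ax[1],ax[0])))
j=L0-R1; print('jamb axis',np.degrees(np.arctan2(-j[0],j[1])))
lid=[onplane('wrist',p,.061) for p in((242,78),(386,79),(383,169),(246,168))]; print(lid)
for a,bb in((0,1),(3,2)):
    j=lid[a]-lid[bb]; print('lid',np.degrees(np.arctan2(-j[0],j[1])),np.linalg.norm(j))
b=np.radians(-6.5); bx=np.array([np.cos(b),np.sin(b)]); by=np.array([-bx[1],bx[0]])
E0=((sa+sb)/2)[:2]; O=E0+.068*bx; print('origin',O)
for P in(L0,L1,R0,R1,*lid,sc,sd): print((bx@(P[:2]-O)*1000).round(1),(by@(P[:2]-O)*1000).round(1))
```

```text
jambs [0.57612001 0.01753917 0.048     ] [ 0.57289985 -0.01098719  0.048     ] [ 0.56729668 -0.05675219  0.048     ] [ 0.5640055  -0.08590888  0.048     ] 0.046106730664467216 0.028707536243088683
sill end [ 0.50498306 -0.00673368  0.024     ] [ 0.5036485  -0.01856304  0.024     ] near [ 0.57192979 -0.01492521  0.024     ] [ 0.57065477 -0.02621972  0.024     ] 0.011904395844642084
axis deg -6.74739632698298
jamb axis -6.67932635384018
[array([0.70076917, 0.03048064, 0.061     ]), array([ 0.68509017, -0.10056239,  0.061     ]), array([ 0.60227455, -0.09246255,  0.061     ]), array([0.61834427, 0.04102783, 0.061     ])]
lid -6.822875879518894 0.13197767501780847
lid -6.8642976110200085 0.1344541509356679
origin [ 0.57187866 -0.02034618]
-0.1 38.1
-0.0 9.4
-0.4 -36.7
-0.4 -66.0
122.3 65.1
121.6 -66.9
38.4 -68.2
39.2 66.2
-0.6 5.4
-0.6 -6.0
```

Run:
```python
from h import *
to([.48,.25,.15],down(np.radians(6.2-90)))
```

```text
turn [ 1.000e-04  1.200e-03 -2.215e-01] deg 12.7 shift [-139.3 -267.1   69.9] len 309.2 t 1.7
```

Request:
jog_arm([
  [0,0,-0.22,-139,-267,70,80],
  [0,0,-0.22,-139,-267,70,80],
  [0,0,-0.22,-139,-267,70,80],
  [0,0,-0.22,-139,-267,70,80],
  [0,0,-0.22,-139,-267,70,80],
  [0,0,-0.22,-139,-267,70,80],
  [0,0,-0.22,-139,-267,70,80],
  [0,0,-0.22,-139,-267,70,80],
])

```text
time_s: 2.37
ee_pos: [0.4785, 0.2528, 0.1499]
ee_rot: [-3.136, -0.17, 0.001]
ft_force: [-0.4, 0.4, -0.2]
finger_gap: 0.0802
```

Request:
jog_arm([
  [0,0,0,0,0,0,80],
  [0,0,0,0,0,0,80],
  [0,0,0,0,0,0,80],
])

```text
time_s: 2.62
ee_pos: [0.4817, 0.2478, 0.1507]
ee_rot: [3.137, 0.162, 0.001]
ft_force: [-0.6, -0.4, 0.2]
finger_gap: 0.0799
```

Run:
```python
from h import *
c=get_calibration('wrist'); print(pose()[0],state()['dq'].round(3))
im=snap('wrist','w2')
hsv=cv2.cvtColor(im,cv2.COLOR_RGB2HSV)
m=((hsv[...,1]<40)&(hsv[...,2]>150)).astype(np.uint8)
cs,_=cv2.findContours(m,0,1)
for k in cs:
    if cv2.contourArea(k)>3000:
        P=np.array([onplane('wrist',p[0].astype(float),0.006,c)[:2] for p in k]).astype(np.float32)
        print(cv2.minAreaRect(k),cv2.minAreaRect(P*1000))
```

```text
[0.48172025 0.24778019 0.15068058] [ 0.011 -0.002  0.002 -0.002  0.    -0.001 -0.004]
((317.5, 201.0), (96.0, 45.0), 90.0) ((472.0204772949219, 251.75997924804688), (96.28975677490234, 43.471256256103516), 6.7951130867004395)
((71.705810546875, 103.91021728515625), (101.01807403564453, 94.76358032226562), 86.98721313476562) ((542.2083740234375, 480.40362548828125), (85.39553833007812, 92.88512420654297), 89.98722076416016)
```

View pics/w2.png

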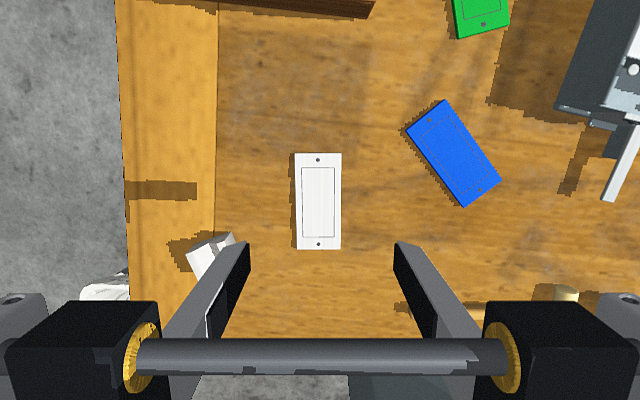

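Run:
```python
from h import *
print(pose()[0]);to([.4392,.2482,.04],down(np.radians(6.3-90)))
```

```text
[0.48189815 0.24770373 0.15073855]
turn [ 0.0006 -0.0006 -0.0071] deg 0.4 shift [-42.5  -4.9 110.7] len 118.7 t 2.6667
```

Request:
jog_arm([
  [0,0,-0.007,-30,-4,40,62],
  [0,0,-0.007,-42.5,-5,75,62],
  [0,0,-0.007,-42.5,-5,110,62],
  [0,0,-0.007,-42.5,-5,110,62],
  [0,0,-0.007,-42.5,-5,110,62],
  [0,0,-0.007,-42.5,-5,110,62],
  [0,0,-0.007,-42.5,-5,110,62],
])

```text
time_s: 3.25
ee_pos: [0.4402, 0.2506, 0.0427]
ee_rot: [-3.135, -0.175, -0.005]
ft_force: [1.1, -0.5, 0.8]
finger_gap: 0.0619
```

Run:
```python
from h import *
print(pose()[0]);to([.4392,.2482,.0015],down(np.radians(6.3-90)));print(state()['ft_force'])
```

```text
[0.44015066 0.25062826 0.04268185]
turn [-0.0012 -0.0031  0.0013] deg 0.2 shift [-1.3  2.4 41.2] len 41.3 t 3.25
[ 1.13524747 -0.54300726  0.81029682]
```

Request:
jog_arm([
  [0,0,0,-0.5,1,20,62],
  [0,0,0,-0.5,1,35,62],
  [0,0,0,-0.5,1,37,62],
  [0,0,0,-0.5,1,37,62],
  [0,0,0,-0.5,1,37,62],
])

```text
time_s: 3.67
ee_pos: [0.4386, 0.2496, 0.0048]
ee_rot: [-3.136, -0.177, -0.002]
ft_force: [0.0, -0.6, 0.1]
finger_gap: 0.0623
```

Run:
```python
from h import *
print(pose()[0]);to([.4392,.2482,.0015],down(np.radians(6.3-90)));print(state()['ft_force'])
```

```text
[0.43864813 0.24964309 0.00479991]
turn [-0.0006 -0.0015  0.0025] deg 0.2 shift [0.4 1.5 3.3] len 3.6 t 3.6667
[ 0.00267182 -0.57778266  0.07592387]
```

Now down 3 mm more, then close with a moderate grip.

Request:
jog_arm([
  [0,0,0,0,1,3,62],
  [0,0,0,0,1.4,3,62],
  [0,0,0,0,1.4,3,50],
  [0,0,0,0,1.4,3,40],
  [0,0,0,0,1.4,3,40],
  [0,0,0,0,1.4,3,40],
  [0,0,0,0,1.4,3,40],
], grip_force=25)

```text
time_s: 4.25
ee_pos: [0.438, 0.2479, 0.0006]
ee_rot: [-3.137, -0.177, -0.0]
ft_force: [-1.1, -0.5, 4.8]
finger_gap: 0.0436
```

Request:
jog_arm([
  [0,0,0,0,0,0,40],
  [0,0,0,0,0,0,40],
])

```text
time_s: 4.42
ee_pos: [0.438, 0.2479, 0.0006]
ee_rot: [-3.137, -0.177, -0.0]
ft_force: [-1.0, -1.5, 6.4]
finger_gap: 0.0436
```

Run:
```python
from h import *
print(pose()[0],state()['finger_gap'],state()['ft_force']); snap('wrist','w3')
```

```text
[0.43800223 0.24788418 0.00058409] 0.04363958252415257 [-1.0020424  -1.45315261  6.44547936]
```

View pics/w3.png

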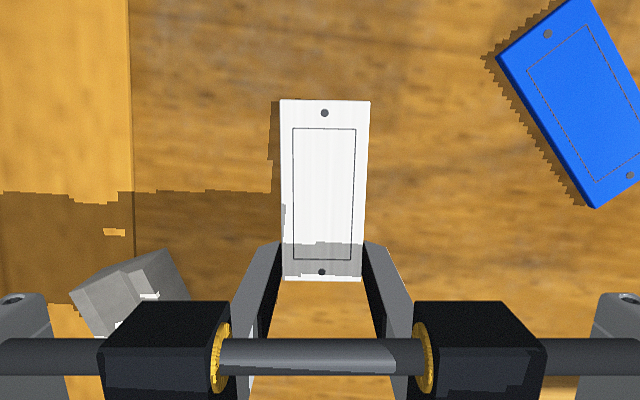

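Run:
```python
from h import *
p,r=pose()
for uv in((280,99),(370,101),(325,100),(281,280),(362,281)):
    print((r.inv().apply(onplane('wrist',uv,.006)-p)*1000).round(1))
```

```text
[ 82.6 -21.2  -5.4]
[81.7 22.1 -5.4]
[82.2  0.4 -5.4]
[-13.3 -23.6  -5.4]
[-13.9  21.3  -5.4]
```

Request:
jog_arm([
  [0,0,0,0,0,-15,40],
  [0,0,0,0,0,-40,40],
  [0,0,0,0,0,-60,40],
  [0,0,0,0,0,-60,40],
  [0,0,0,0,0,-60,40],
  [0,0,0,0,0,-60,40],
])

```text
time_s: 4.97
ee_pos: [0.4377, 0.2476, 0.0599]
ee_rot: [3.136, 0.177, -0.0]
ft_force: [-0.3, -0.4, -0.3]
finger_gap: 0.0436
```

Run:
```python
from h import *
s=state();print(pose()[0],s['finger_gap'],s['ft_force'],s['moment']); snap('wrist','w4');snap('scene','s4')
```

```text
[0.43769241 0.24756224 0.05991429] 0.043584502944788675 [-0.34746126 -0.37827614 -0.3042222 ] [-0.00658552  0.03868887  0.01569494]
```

View pics/w4.png

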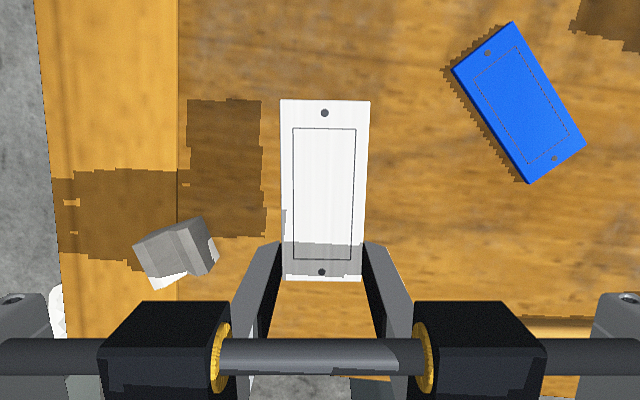

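View pics/s4.png

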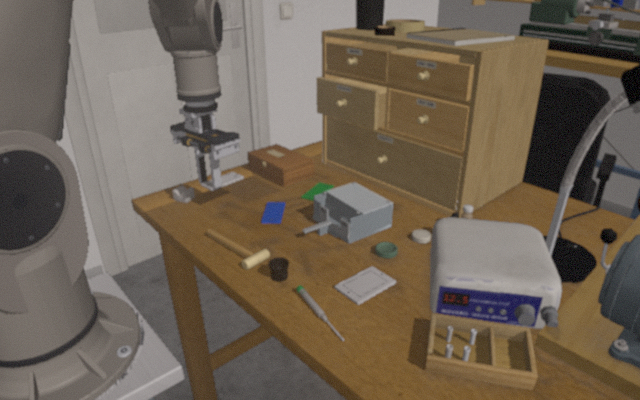

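```bash
cat >> h.py <<'E'
BY=np.radians(-6.75); BX=np.array([np.cos(BY),np.sin(BY),0]); BYv=np.array([-BX[1],BX[0],0]); BO=np.array([.5719,-.0203,0])
def bw(x,y,z): return BO+BX*x/1000+BYv*y/1000+np.array([0,0,z/1000])
def wb(p): d=np.array(p)-BO; return np.array([d@BX,d@BYv,d[2]])*1000
def tb(x,y,z,yaw=0): to(bw(x,y,z),down(BY+np.radians(yaw)-np.pi/2))
def st():
    s=state(); p,r=pose(); F=np.array(s['ft_force']); X=r.as_matrix()[:,0]
    print('t',round(s['time_s'],2),'box',wb(p).round(2),'F box',np.round([F@BX,F@BYv,F[2]],1),'gap',round(s['finger_gap']*1000,2),'yaw',np.degrees(np.arctan2(X[1],X[0])-BY).round(2))
E
python3 - <<'E'
from h import *
st();tb(-92,-13.6,80,.3)
E
```

```text
t 5.07 box [-165.09  250.11   59.46] F box [-0.4  0.4 -1.4] gap 43.7 yaw 13.21
turn [0.0007 0.0013 0.2254] deg 12.9 shift [ 10.8 273.4 -20.4] len 274.4 t 5.0667
```

Request:
jog_arm([
  [0,0,0.05,0,25,-15,40],
  [0,0,0.12,0,60,-20,40],
  [0,0,0.19,4,97,-20,40],
  [0,0,0.225,7,135,-20,40],
  [0,0,0.225,9,173,-20,40],
  [0,0,0.225,10,210,-20,40],
  [0,0,0.225,11,245,-20,40],
  [0,0,0.225,11,268,-20,40],
])

```text
time_s: 5.73
ee_pos: [0.4785, -0.0207, 0.0796]
ee_rot: [3.136, -0.18, -0.002]
ft_force: [0.5, -0.4, -0.5]
finger_gap: 0.0434
```

Request:
jog_arm([
  [0,0,0,0,5,0,40],
  [0,0,0,0,5,0,40],
  [0,0,0,0,5,0,40],
  [0,0,0,0,5,0,40],
])

```text
time_s: 6.07
ee_pos: [0.4782, -0.0208, 0.0801]
ee_rot: [-3.136, 0.174, 0.001]
ft_force: [0.2, 1.2, -0.6]
finger_gap: 0.0433
```

Run:
```python
from h import *
st();tb(-92,-13.6,30,.3)
snap('wrist','w5')
```

```text
t 6.07 box [-92.98 -11.54  80.06] F box [ 0.1  1.2 -0.6] gap 43.32 yaw 0.41
turn [-0.0004  0.0007  0.002 ] deg 0.1 shift [ 1.   2.1 50.1] len 50.1 t 6.0667
```

View pics/w5.png

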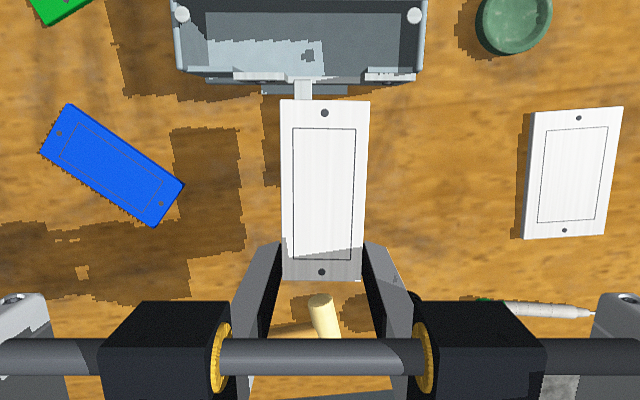

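Run:
```python
from h import *
im=cv2.imread('pics/w5.png')
cv2.imwrite('pics/c5.png',cv2.resize(im[50:150,220:430],None,fx=3.8,fy=3.8,interpolation=cv2.INTER_CUBIC))
```

```text
(no output)
```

View pics/c5.png

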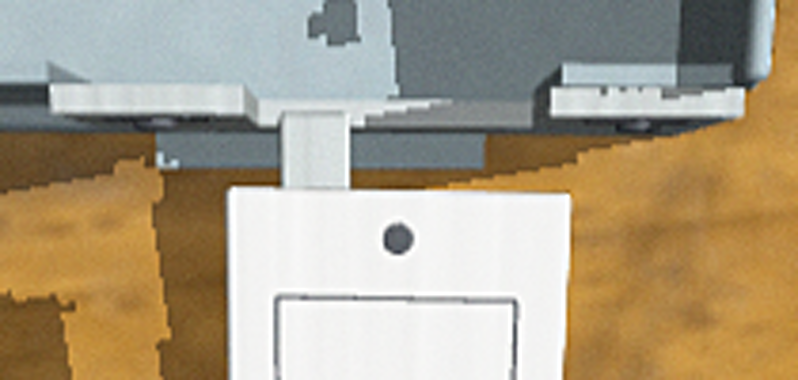

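Run:
```python
from h import *
p,r=pose(); print(wb(p))
f=lambda u,v,z:wb(onplane('wrist',(u/3.8+220,v/3.8+50),z)).round(2)
for u,v in((50,115),(244,115),(550,117),(744,117)): print('jamb',f(u,v,.048))
z=p[2]+.0055
for u,v in((229,187),(571,194)): print('lead',f(u,v,z))
for u,v in((281,280),(362,281)): print('trail',wb(onplane('wrist',(u,v),z)))
print('sill',f(281,180,.024),f(350,180,.024))
```

```text
[-92.90387904 -11.44759032  80.16814796]
jamb [ 0.3  41.12 48.  ]
jamb [ 0.54 11.75 48.  ]
jamb [  0.64 -34.57  48.  ]
jamb [  0.89 -63.93  48.  ]
lead [-10.78   9.97  85.67]
lead [-11.26 -33.25  85.67]
trail [-106.63442628   11.83915557   85.66814796]
trail [-106.85182551  -33.10561146   85.66814796]
sill [-8.12  8.1  24.  ] [-8.02 -3.67 24.  ]
```

Request:
jog_arm([
  [0,0,-0.014,0,0.9,20,40],
  [0,0,-0.014,0,0.9,40,40],
  [0,0,-0.014,0,0.9,50,40],
  [0,0,-0.014,0,0.9,50,40],
  [0,0,-0.014,0,0.9,50,40],
  [0,0,-0.014,0,0.9,50,40],
])

```text
time_s: 6.62
ee_pos: [0.4788, -0.0226, 0.0311]
ee_rot: [-3.138, 0.153, -0.001]
ft_force: [0.1, 0.8, 0.1]
finger_gap: 0.0438
```

Run:
```python
from h import *
st(); snap('wrist','w6')
im=cv2.imread('pics/w6.png')
cv2.imwrite('pics/c6.png',cv2.resize(im[50:150,220:430],None,fx=3.8,fy=3.8,interpolation=cv2.INTER_CUBIC))
```

```text
t 6.62 box [-92.21 -13.26  31.09] F box [0.  0.8 0.1] gap 43.85 yaw 1.15
```

View pics/c6.png

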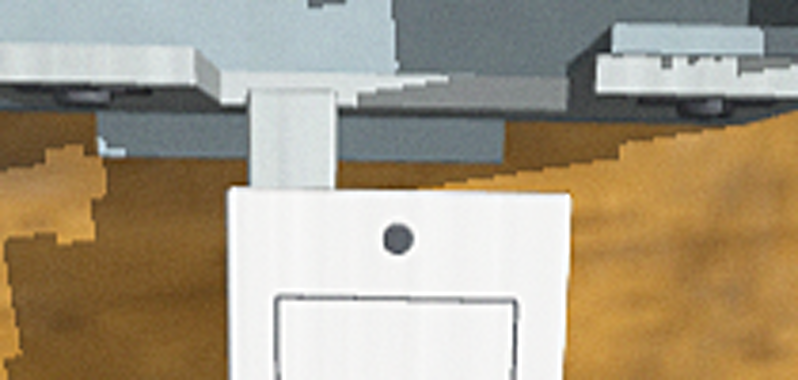

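Run:
```python
from h import *
p,r=pose()
f=lambda u,v,z:wb(onplane('wrist',(u/3.8+220,v/3.8+50),z)).round(2)
for u,v in((197,84),(597,96)): print('jamb',f(u,v,.048))
for u,v in((220,105),(567,109)): print('low',f(u,v,.023))
z=p[2]+.0055
for u,v in((229,187),(571,194)): print('lead',f(u,v,z))
for u,v in((281,280),(362,281)): print('trail',wb(onplane('wrist',(u,v),z)))
print('sill',f(250,180,.024),f(338,180,.024),f(249,95,.024),f(338,95,.024))
```

```text
jamb [ 0.92 11.37 48.  ]
jamb [  0.57 -35.08  48.  ]
low [ 0.67 11.73 23.  ]
low [  1.12 -34.84  23.  ]
lead [-10.16   9.07  36.76]
lead [-10.11 -34.19  36.76]
trail [-106.0197539     9.74321477   36.76332837]
trail [-105.68705117  -35.19456751   36.76332837]
sill [-8.89  7.67 24.  ] [-8.65 -4.24 24.  ] [ 1.92  7.73 24.  ] [ 2.16 -4.12 24.  ]
```

Request:
jog_arm([
  [0,0,0,0,-0.85,3,40],
  [0,0,0,0,-0.85,5.5,40],
  [0,0,0,2,-0.85,5.5,40],
  [0,0,0,4,-0.85,5.5,40],
  [0,0,0,6,-0.85,5.5,40],
  [0,0,0,8,-0.85,5.5,40],
  [0,0,0,8,-0.85,5.5,40],
])

```text
time_s: 7.25
ee_pos: [0.487, -0.0231, 0.025]
ee_rot: [-3.138, 0.155, -0.001]
ft_force: [-0.5, 0.1, -0.3]
finger_gap: 0.0437
```

Run:
```python
from h import *
st()
```

```text
t 7.25 box [-84.02 -12.75  24.98] F box [-0.5  0.1 -0.3] gap 43.73 yaw 1.11
```

Request:
jog_arm([
  [0,0,0,1,-0.2,0,40],
  [0,0,0,2.5,-0.2,0,40],
  [0,0,0,4,-0.2,0,40],
  [0,0,0,5.5,-0.2,0,40],
  [0,0,0,7,-0.2,0,40],
  [0,0,0,7,-0.2,0,40],
])

```text
time_s: 7.75
ee_pos: [0.4937, -0.0235, 0.0249]
ee_rot: [-3.138, 0.154, -0.0]
ft_force: [1.1, 0.7, -0.7]
finger_gap: 0.0439
```

Run:
```python
from h import *
st(); snap('wrist','w7')
im=cv2.imread('pics/w7.png')
cv2.imwrite('pics/c7.png',cv2.resize(im[50:150,220:430],None,fx=3.8,fy=3.8,interpolation=cv2.INTER_CUBIC))
```

```text
t 7.75 box [-77.26 -12.39  24.92] F box [ 1.   0.8 -0.7] gap 43.91 yaw 1.12
```

View pics/c7.png

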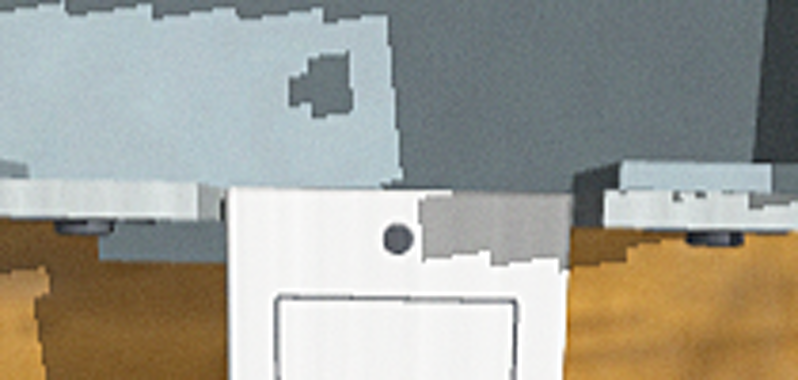

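Request:
jog_arm([
  [0,0,0,3,0,0,40],
  [0,0,0,7,0.1,0,40],
  [0,0,0,11,0.1,0,40],
  [0,0,0,15,0.2,0,40],
  [0,0,0,19,0.2,0,40],
  [0,0,0,22,0.2,0,40],
  [0,0,0,22,0.2,0,40],
])

```text
time_s: 8.38
ee_pos: [0.5159, -0.0259, 0.0249]
ee_rot: [-3.138, 0.154, -0.0]
ft_force: [-0.3, -0.3, -0.7]
finger_gap: 0.0433
```

Run:
```python
from h import *
st(); snap('wrist','w8')
im=cv2.imread('pics/w8.png')
cv2.imwrite('pics/c8.png',cv2.resize(im[50:250,220:430],None,fx=3,fy=3,interpolation=cv2.INTER_CUBIC))
```

```text
t 8.38 box [-54.92 -12.12  24.86] F box [-0.2 -0.3 -0.7] gap 43.27 yaw 1.11
```

View pics/c8.png

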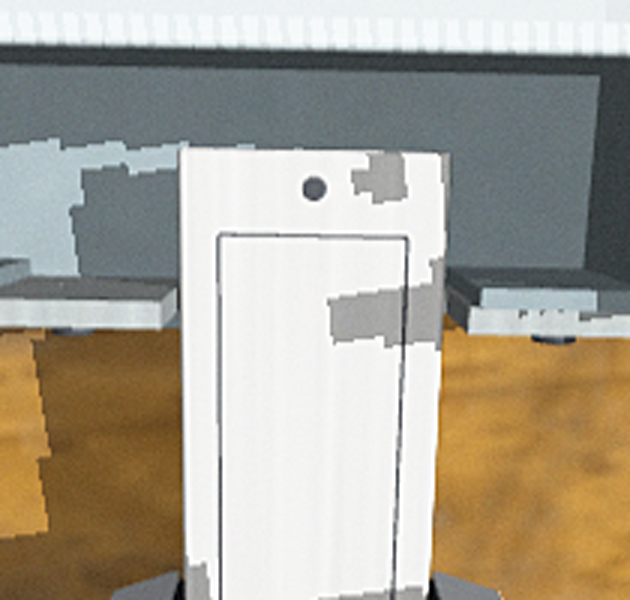

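Request:
jog_arm([
  [0,0,0,3,0,0,40],
  [0,0,0,7,0.1,0,40],
  [0,0,0,11,0.1,0,40],
  [0,0,0,15,0.2,0,40],
  [0,0,0,19,0.2,0,40],
  [0,0,0,23,0.2,0,40],
  [0,0,0,25,0.3,0,40],
  [0,0,0,25,0.3,0,40],
])

```text
time_s: 9.1
ee_pos: [0.5406, -0.0287, 0.0249]
ee_rot: [-3.138, 0.154, -0.0]
ft_force: [-1.0, 0.8, -1.2]
finger_gap: 0.0437
```

Run:
```python
from h import *
st(); snap('wrist','w9')
```

```text
t 9.1 box [-30.12 -11.98  24.86] F box [-1.1  0.7 -1.2] gap 43.66 yaw 1.12
```

View pics/w9.png

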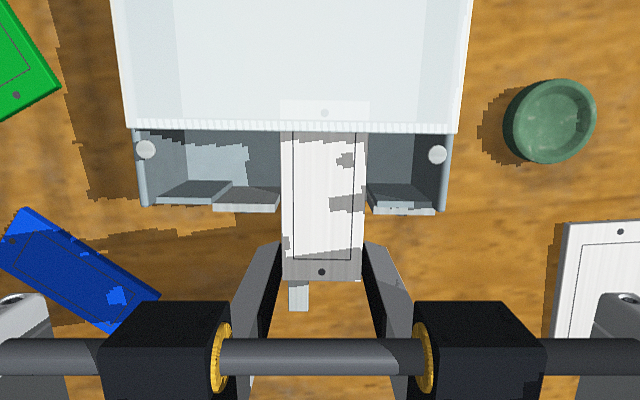

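Request:
jog_arm([
  [0,0,0,3,0,0,40],
  [0,0,0,6,0,0,40],
  [0,0,0,9,0.1,0,40],
  [0,0,0,12,0.1,0,40],
  [0,0,0,14,0.1,0,40],
  [0,0,0,16,0.1,0,40],
  [0,0,0,17,0.1,0,40],
  [0,0,0,17,0.1,0,40],
])

```text
time_s: 9.82
ee_pos: [0.5572, -0.0304, 0.0248]
ee_rot: [-3.138, 0.154, 0.0]
ft_force: [0.1, 0.1, -1.4]
finger_gap: 0.0436
```

Run:
```python
from h import *
st(); snap('wrist','w10')
```

```text
t 9.82 box [-13.45 -11.72  24.85] F box [ 0.1  0.2 -1.4] gap 43.56 yaw 1.12
```

View pics/w10.png

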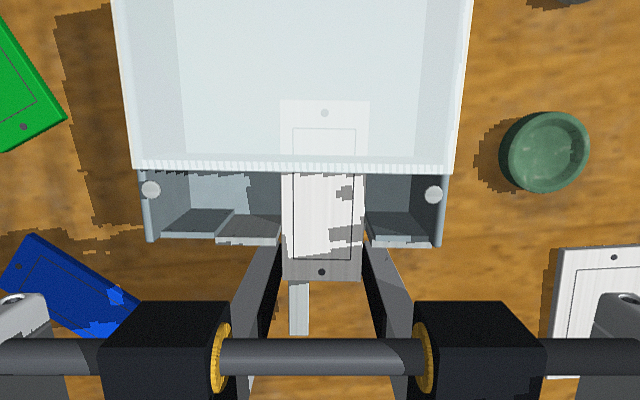

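Request:
jog_arm([
  [0,0,0,0,0,0,47],
  [0,0,0,0,0,0,52],
  [0,0,0,0,0,0,58],
  [0,0,0,0,0,0,60],
  [0,0,0,0,0,0,60],
  [0,0,0,0,0,0,60],
])

```text
time_s: 10.37
ee_pos: [0.557, -0.0304, 0.0249]
ee_rot: [-3.138, 0.154, -0.0]
ft_force: [0.2, 0.0, -0.6]
finger_gap: 0.06
```

Run:
```python
from h import *
st(); snap('wrist','w11')
```

```text
t 10.37 box [-13.61 -11.75  24.93] F box [ 0.2  0.1 -0.6] gap 60.04 yaw 1.12
```

View pics/w11.png

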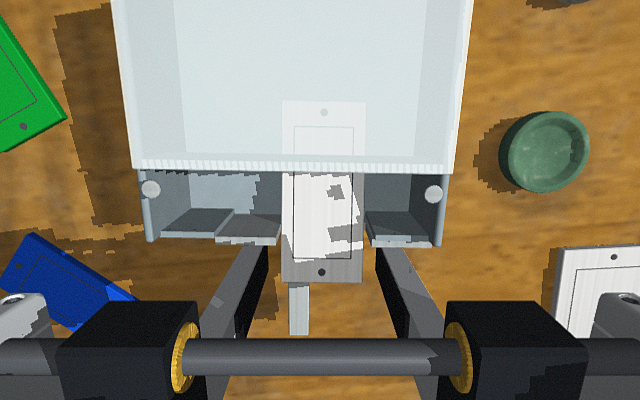

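Request:
jog_arm([
  [0,0,0,0,0,-15,62],
  [0,0,0,0,0,-40,62],
  [0,0,0,-10,0,-50,40],
  [0,0,0,-35,0,-50,10],
  [0,0,0,-35,0,-50,0],
  [0,0,0,-35,0,-50,0],
  [0,0,0,-35,0,-50,0],
  [0,0,0,-35,0,-50,0],
], grip_force=20)

```text
time_s: 11.08
ee_pos: [0.5228, -0.0269, 0.0748]
ee_rot: [-3.138, 0.154, -0.0]
ft_force: [-0.4, -0.7, 0.4]
finger_gap: 0.0252
```

Run:
```python
from h import *
st(); snap('wrist','w12')
```

```text
t 11.08 box [-48.01 -12.37  74.81] F box [-0.3 -0.7  0.4] gap 25.2 yaw 1.12
```

View pics/w12.png

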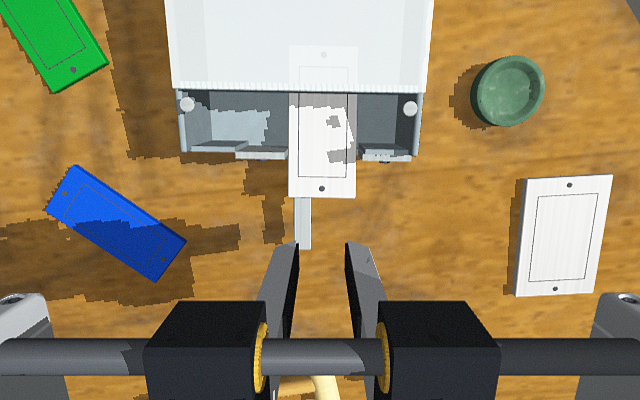

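Request:
jog_arm([
  [0,0,0,0,0,5,0],
  [0,0,0,0,0,15,0],
  [0,0,0,0,0,30,0],
  [0,0,0,0,0,42,0],
  [0,0,0,0,0,48.5,0],
  [0,0,0,0,0,48.5,0],
  [0,0,0,0,0,48.5,0],
])

```text
time_s: 11.72
ee_pos: [0.5219, -0.0268, 0.0259]
ee_rot: [-3.138, 0.154, 0.002]
ft_force: [0.3, 0.1, -0.3]
finger_gap: 0.0002
```

Run:
```python
from h import *
st(); snap('wrist','w13')
```

```text
t 11.72 box [-48.9  -12.38  25.91] F box [ 0.2  0.2 -0.3] gap 0.22 yaw 1.12
```

View pics/w13.png

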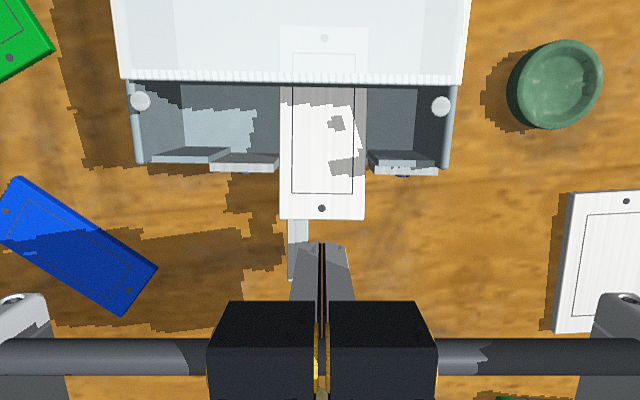

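Request:
jog_arm([
  [0,0,0,4,0,0,0],
  [0,0,0,8,0,0,0],
  [0,0,0,11,0,0,0],
  [0,0,0,13,0.1,0,0],
  [0,0,0,15,0.1,0,0],
  [0,0,0,17,0.1,0,0],
  [0,0,0,19,0.1,0,0],
  [0,0,0,21,0.1,0,0],
])

```text
time_s: 12.43
ee_pos: [0.5432, -0.0291, 0.0264]
ee_rot: [-3.138, 0.154, 0.0]
ft_force: [0.2, -0.2, -0.4]
finger_gap: 0.0007
```

Run:
```python
from h import *
st()
```

```text
t 12.43 box [-27.5  -12.16  26.37] F box [ 0.2 -0.2 -0.4] gap 0.73 yaw 1.12
```

Request:
jog_arm([
  [0,0,0,2,0,0,0],
  [0,0,0,4,0,0,0],
  [0,0,0,6,0,0,0],
  [0,0,0,8,0.1,0,0],
  [0,0,0,10,0.1,0,0],
  [0,0,0,10,0.1,0,0],
])

```text
time_s: 12.93
ee_pos: [0.5534, -0.0302, 0.0264]
ee_rot: [-3.138, 0.154, -0.0]
ft_force: [-0.3, -0.5, 0.0]
finger_gap: 0.0004
```

Run:
```python
from h import *
st(); snap('wrist','w14')
```

```text
t 12.93 box [-17.19 -12.01  26.38] F box [-0.3 -0.5  0. ] gap 0.44 yaw 1.12
```

View pics/w14.png

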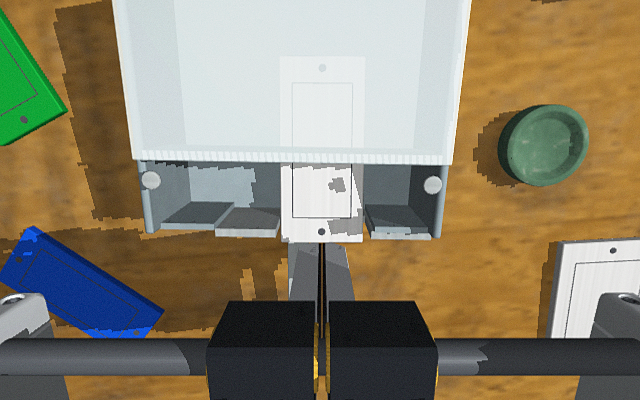

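Request:
jog_arm([
  [0,0,0,2,0,0.8,0],
  [0,0,0,4,0,0.8,0],
  [0,0,0,6,0,0.8,0],
  [0,0,0,8,0.1,0.8,0],
  [0,0,0,10,0.1,0.8,0],
  [0,0,0,12,0.1,0.8,0],
  [0,0,0,14,0.1,0.8,0],
])

```text
time_s: 13.57
ee_pos: [0.5671, -0.0317, 0.0256]
ee_rot: [-3.138, 0.154, -0.0]
ft_force: [-0.5, 0.4, -0.4]
finger_gap: 0.0006
```

Run:
```python
from h import *
st(); snap('wrist','w15')
```

```text
t 13.57 box [ -3.39 -11.85  25.61] F box [-0.6  0.3 -0.4] gap 0.6 yaw 1.12
```

View pics/w15.png

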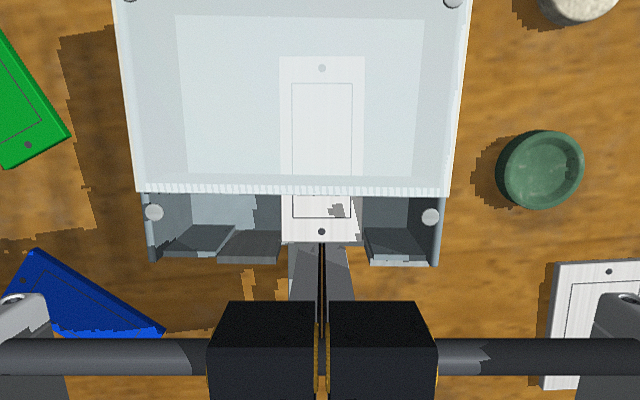

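Request:
jog_arm([
  [0,0,0,2,0,0,0],
  [0,0,0,4,0,0,0],
  [0,0,0,6,0,0,0],
  [0,0,0,8,0.1,0,0],
  [0,0,0,9,0.1,0,0],
  [0,0,0,9,0.1,0,0],
])

```text
time_s: 14.12
ee_pos: [0.5761, -0.0327, 0.0256]
ee_rot: [-3.138, 0.154, -0.0]
ft_force: [0.3, -0.3, 0.0]
finger_gap: 0.0005
```

Run:
```python
from h import *
st(); snap('wrist','w16')
```

```text
t 14.12 box [  5.64 -11.79  25.57] F box [ 0.3 -0.3  0. ] gap 0.49 yaw 1.12
```

View pics/w16.png

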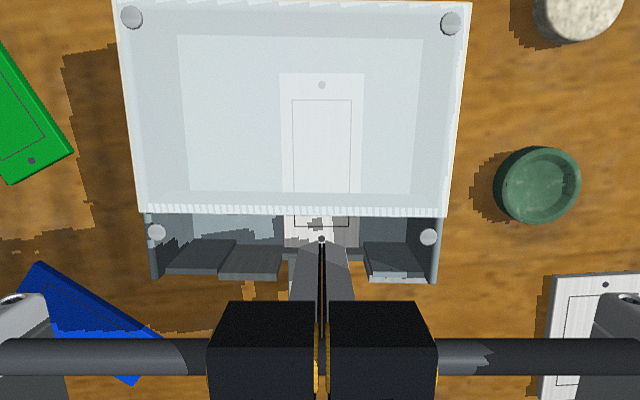

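Request:
jog_arm([
  [0,0,0,0,0,-8,0],
  [0,0,0,0,0,-25,0],
  [0,0,0,0,0,-60,0],
  [0,0,0,0,0,-100,0],
  [0,0,0,-15,0,-130,0],
  [0,0,0,-20,0,-150,0],
  [0,0,0,-20,0,-150,0],
  [0,0,0,-20,0,-150,0],
])

```text
time_s: 14.83
ee_pos: [0.5564, -0.0307, 0.1773]
ee_rot: [3.138, -0.154, 0.005]
ft_force: [0.6, -0.3, -0.5]
finger_gap: 0.0006
```

Run:
```python
from h import *
st(); c=get_calibration('wrist'); snap('wrist','w17')
im=cv2.imread('pics/w17.png')
cv2.imwrite('pics/c17.png',cv2.resize(im[60:240,220:420],None,fx=3.3,fy=3.3,interpolation=cv2.INTER_CUBIC))
snap('scene','s17')
```

```text
t 14.83 box [-14.17 -12.19 177.31] F box [ 0.7 -0.2 -0.5] gap 0.59 yaw 1.12
```

View pics/c17.png

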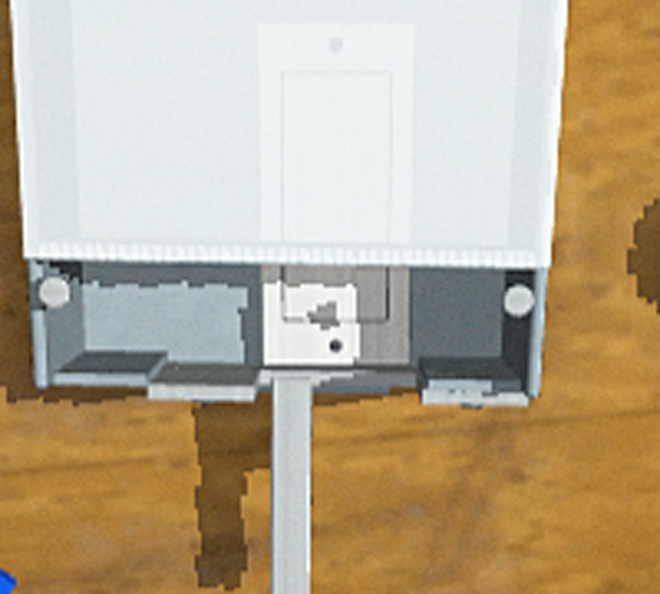

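View pics/s17.png

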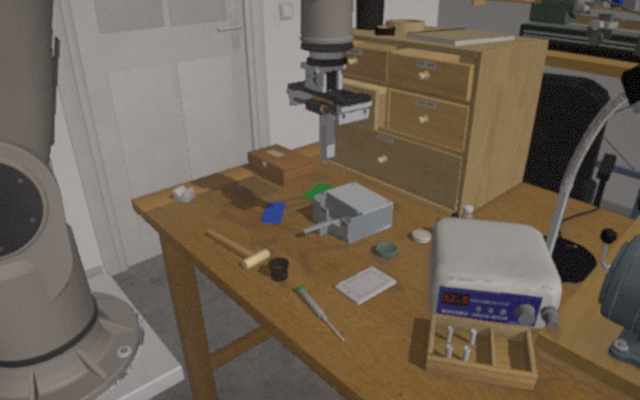

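Run:
```python
from h import *
f=lambda u,v,z:wb(onplane('wrist',(u/3.3+220,v/3.3+60),z)).round(1)
for z in(.016,.03): print(z,'trail',f(262,366,z),f(409,368,z),'lead',f(258,24,z),f(415,24,z))
print('gate front top',f(255,400,.048),f(423,403,.048))
print('hole',f(335,345,.016),f(336,44,.016))
```

```text
0.016 trail [ 3.5 10.9 16. ] [  3.8 -33.   16. ] lead [98.7 12.3 16. ] [ 99.6 -31.   16. ]
0.03 trail [ 5.9 10.  30. ] [  6.2 -32.   30. ] lead [97.3 11.4 30. ] [ 98.1 -30.1  30. ]
gate front top [-0.3 10.8 48. ] [ -0.2 -35.   48. ]
hole [ 10.2 -10.8  16. ] [94.  -9.3 16. ]
```

Request:
jog_arm([
  [0,0,0,0,-25,0,0],
  [0,0,0,0,-60,0,0],
  [0,0,0,0,-95,0,0],
  [0,0,0,0,-100,0,0],
  [0,0,0,0,-100,0,0],
  [0,0,0,0,-100,0,0],
  [0,0,0,0,-100,0,0],
  [0,0,0,0,-100,0,0],
])

```text
time_s: 15.6
ee_pos: [0.5657, 0.0672, 0.1752]
ee_rot: [3.137, -0.157, -0.001]
ft_force: [0.3, -0.7, 0.8]
finger_gap: 0.0002
```

Run:
```python
from h import *
st(); snap('wrist','w18')
im=cv2.imread('pics/w18.png')
u,v=proj('wrist',bw(30,-11,20)); u,v=int(u)-100,int(v)-90; print(u,v)
u=max(u,0);v=max(v,0)
cv2.imwrite('pics/c18.png',cv2.resize(im[v:v+180,u:u+200],None,fx=3.3,fy=3.3,interpolation=cv2.INTER_CUBIC)); print(u,v)
```

```text
t 15.6 box [-16.48  86.17 175.21] F box [ 0.4 -0.7  0.8] gap 0.22 yaw 1.01
325 54
325 54
```

View pics/c18.png

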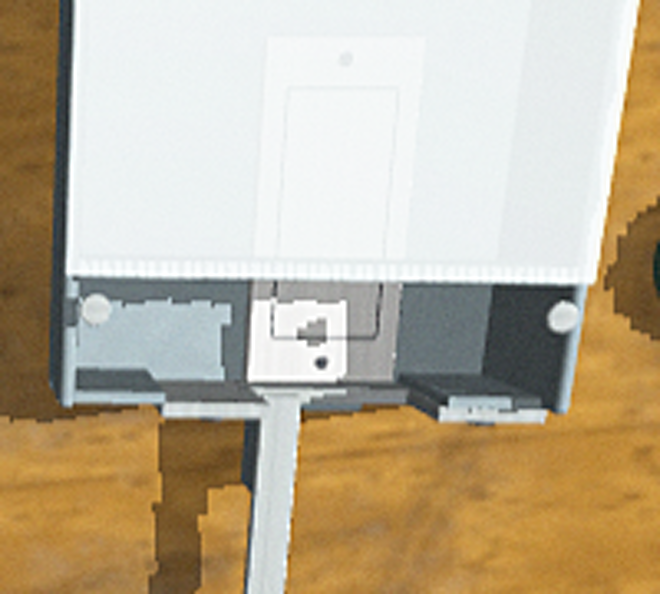

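Run:
```python
from h import *
c2=get_calibration('wrist'); p2,r2=pose()
Rc=R.from_rotvec(np.ravel(c2['rvec'])).as_matrix(); o2=-Rc.T@np.ravel(c2['tvec'])
rel=r2.inv().apply(o2-p2); relR=Rc@r2.as_matrix()
p1=np.array([.5564,-.0307,.1773]); r1=R.from_rotvec([3.138,-.154,.005])
R1=relR@r1.as_matrix().T; o1=p1+r1.apply(rel)
c1=dict(c2); c1['rvec']=R.from_matrix(R1).as_rotvec(); c1['tvec']=-R1@o1
def tri(a,b):
    oa,da=ray('wrist',(a[0]/3.3+220,a[1]/3.3+60),c1); ob,db=ray('wrist',(b[0]/3.3+325,b[1]/3.3+54),c2)
    A=np.c_[da,-db]; s=np.linalg.lstsq(A,ob-oa,rcond=None)[0]; X=oa+s[0]*da; Y=ob+s[1]*db
    return wb((X+Y)/2).round(1),(np.linalg.norm(X-Y)*1000).round(1)
for n,a,b in (('hole trail',(335.5,345.5),(321,362)),('hole lead',(336,44),(346,59)),('trail L',(262,366),(247,380)),('trail R',(409,366),(396,382)),
 ('lead L',(258,24),(267,37)),('lead R',(415,24),(425,38)),('jamb R in',(423,403),(441,420)),('jamb L in',(255,400),(267,414)),('jamb L out',(149,398),(163,414)),('jamb R out',(528,403),(545,420)),('knob L',(53,292),(95,308)),('knob R',(518,300),(563,317)),
 ('sill L',(274,385),(262,400)),):
    print(n,*tri(a,b))
```

```text
hole trail [ 11.3 -10.7  16.6] 0.3
hole lead [95.4 -9.1 17.8] 0.0
trail L [ 5.3 11.1 18.1] 1.1
trail R [  6.1 -32.7  19.2] 0.4
lead L [100.6  12.7  15.9] 0.5
lead R [101.3 -30.9  15.7] 0.2
jamb R in [  1.2 -34.7  50.5] 0.2
jamb L in [ 0.6 11.3 46. ] 1.1
jamb L out [ 0.8 40.2 48.3] 0.7
jamb R out [  1.5 -63.6  49. ] 0.2
knob L [30.8 61.4 64. ] 0.5
knob R [ 31.  -56.7  64.1] 0.0
sill L [ 0.4  7.3 22.6] 0.8
```

Run:
```python
from h import *
print(close_job())
```

```text
the job is handed in; nothing more can be done
None
```

The narrow plate (the pale one at top-view pixel (244,229)) is posted through the slot and lies flat on the box floor. I handed the job in at about 15.6 s with the arm clear of everything.

- **Finding the slot:** The wrist camera showed the opening's middle about 13.5 mm to the right of the sill. I fed the plate in there level along the sill. The leading end met no jamb, so I never had to search by touch.
- **Forces:** I read the wrist force only at the end of each move. It stayed under about 2 N during feeding and pushing. The highest reading was about 6 N, against the table while gripping.
- **Pushing:** I released the plate with the fingers just in front of the jambs, then pushed it in with the closed fingertips until its trailing end dropped behind the gate.
- **Last checks:** From two wrist views, the plate's two end holes are at z = 16.6 and 17.8 mm, where flat on the floor would be 16 mm. Its trailing corners came out a little higher, at 18 to 19 mm, which is within what I trust of this method. The trailing end is about 4 to 6 mm behind the gate's front face, so just inside the 4 mm gate. The wide plate, the blue and green look-alikes and the bystanders appear unmoved in the later pictures.
- **Disagreement:** The first far wrist view and the close ones differed by about 2 mm sideways and up to 1° in angle. I went by the close views.

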